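Seat the taper-roller spindle of an antenna positioner and rock it free

TASK

The antenna positioner on the bench is open for service: put the loose spindle back in it, cone down in the bearing cup and its stop arm between the two stop pins, and press straight down until the proud cup has slid flush into the housing and sits solid under a steady push of about 20 N (never more than 30 N). Then, still home, check that the bearing rocks free: swing the stop arm clockwise seen from above until it gently touches its pin (no more than 12 N), then back anticlockwise until it gently touches the other pin. Let go with the spindle standing fully home, and leave the other things on the bench where they are.

Things in the scene. Friction and masses are not known exactly. Their poses are not given: they have to be found in the camera images.
- base: Antenna positioner, fixed: grey cast housing, 172 mm square foot 12 mm thick with a round drum of 150 mm diameter, flat top face 60 mm up. Origin: centre of its underside, z up. A bore in its top, 72 mm wide, 14 mm deep to a solid shoulder (46 mm up), holds the bearing cup; two stop pins stand around it. Its +x points from the bore between the pin slots; the cable socket is at -x.
- cup: Bearing cup: steel ring, 72 mm outer diameter, 14 mm tall, tapered inside (62 mm wide at the top, 47 mm at the bottom). Origin: centre of its underside. It starts 4 to 7 mm proud of the housing's top and slides only straight down, against about 10 N of friction (no spring-back), until solid on the shoulder: then its origin is 46 mm above the housing's origin and its rim is flush.
- cup_rim (a point): Centre of the cup's upper rim, 14 mm above the cup's origin; 60 mm above the housing's origin when the cup is home.
- dial: Aluminium dial plate around the bore on the housing (147 mm across, 2 mm thick), carrying two upright stop pins, 10 mm across, 26 mm tall, 56 mm from the bore axis. They are adjustable limit stops, clamped fast in arc slots: one at 0.62 to 0.92 rad clockwise of the housing's +x, the other 0.62 to 0.92 anticlockwise; exactly where must be felt. Origin: on the bore axis, at the top face.
- spindle: Steel spindle, 0.4 to 0.6 kg, 95 mm tall, standing upright, cone down. Origin: centre of its flat underside, z up its axis. Roller cone 0 to 19 mm up (45 mm across below, 67 mm at its widest); hub 50 mm across to 38 mm up; bare round shaft, 30 mm, from 38 to 95 mm. Stop arm along +x. Seated, its origin is 1.75 mm above the cup's origin (47.75 above the housing's) and it turns with little drag.
- spindle_grip (a point): Point on the spindle's axis, 68 mm above its underside, a good height for the grip.
- stop_arm_tip (a point): End of the spindle's stop arm, a bar 12 mm wide at heights 26 to 38 mm: 64 mm from the axis along the spindle's +x, 32 mm above its underside. Seated, the arm turned to the housing's +x can swing freely for at least 0.42 and at most 0.73 rad either way before it meets a pin. Arm and pins are rigid: a few hundredths of a radian too far is a hard push.
- phone: Bystander: black phone 78 x 160 x 9 mm lying on the bench. Origin: centre of its underside.
- organiser: Bystander: clear divided tray of RF connectors, 90 x 200 x 40 mm. Origin: centre of its underside.
- grease_jar: Bystander: white jar with black lid, 68 mm diameter, 55 mm tall. Origin: centre of its underside.
- dust_cover: Bystander: aluminium bearing cover, 92 mm diameter, 18 mm tall, lying on the bench. Origin: centre of its underside.
Not all that is in view belongs to the job. What is shaped like the spindle but green or yellow is not meant.

How it is judged (in metres and radians):
On the way, in this order (a step that is already met when the one before it is completed fails the run):
1. cone in the cup, cup home on its shoulder, pressed down with 14 N or more, weight included, for 0.3 s (the force summed around the taper is twice the push: 28 N) (horizontal distance between spindle and cup below 0.002 m and z of spindle in the frame of cup below 0.0035 m and angle between the z axis of spindle and the z axis of cup, either way round below 0.04 rad and z of cup in the frame of base below 0.0475 m and contact force between spindle and cup above 28 N), for 0.3 s.
2. seated, the spindle is swung clockwise until its arm touches the clockwise stop pin (contact force between spindle and dial above 0.7 N and horizontal distance between spindle and cup below 0.002 m and z of spindle in the frame of cup below 0.0035 m and y of stop_arm_tip in the frame of base below -0.015 m), for 0.1 s.
3. seated, it is swung back until its arm touches the anticlockwise stop pin (contact force between spindle and dial above 0.7 N and horizontal distance between spindle and cup below 0.002 m and z of spindle in the frame of cup below 0.0035 m and y of stop_arm_tip in the frame of base above 0.015 m), for 0.1 s.
At the end, for the whole second after the job is handed in: The spindle stands upright, released and at rest in the cup (axes within 2 mm and 0.04 rad, cone within 1.75 mm of fully down), its arm between the two pins, and the cup is within 1.5 mm of flush with the housing's top face (horizontal distance between spindle and cup below 0.002 m and z of spindle in the frame of cup below 0.0035 m and angle between the z axis of spindle and the z axis of cup, either way round below 0.04 rad and z of cup in the frame of base below 0.0475 m and x of stop_arm_tip in the frame of base above 0.03 m and linear speed of spindle below 0.02 m/s and contact force between spindle and the fingers below 0.05 N); the robot touches nothing.
It fails at once if the spindle is pressed or dropped on the cup with more than about 36 N (72 N summed around the taper, which doubles the push) (contact force between spindle and cup above 72 N).
It fails at once if the stop arm is forced against a pin with more than 12 N (contact force between spindle and dial above 12 N).
It fails at once if the spindle is tipped over (angle between spindle's own z axis and vertical above 0.7 rad).
It fails at once if a bystander is moved by more than 15 mm (distance of any of phone, organiser, grease_jar, dust_cover from where it was at the start of the episode above 0.015 m).
It also fails if it takes over 72 s, if anything falls off the work surface, if the arm or the gripper's body presses on something with over 40 N, if the wrist force passes 120 N, or if a joint passes its speed limit or range.

ROBOT

A 6-joint arm with a two-finger parallel gripper is mounted at the origin on the work surface. World frame = base frame: x ahead of the robot, y to its left, z up, the work surface at z = 0. Lengths are in mm, angles in degrees, forces in N, time in s.
With the tool pointing down it reaches from about 300 to 850 mm from the base axis. Payload 4.2 kg.
Tool frame: the origin (TCP) lies midway between the tips of the shut fingers; the grasp point (between the pads) lies 19 mm behind it (env.grasp_offset is the distance from the TCP to the grasp point, in mm); z points along the fingers, y is the line along which they close (so a half turn about z gives the same grasp; the last joint's range is limited). The gripper opens to 91 mm and grips with 3 to 60 N. Pads are 32 mm wide; open, the fingers measure 118 mm over their backs; the gripper's body (76 mm by 178 mm) begins 60 mm behind the grasp point.
Start: joints at [-66.463, 18.312, 89.639, -0, 72.044, -1.146], TCP at [240.124, -522.478, 213.976] pointing down, gripper open.
Joint ranges: [-177.97, 177.97], [-48.28, 115.42], [12.27, 149.76], [-77.06, 257.06], [2.81, 150.46], [-146.56, 146.56]. Speed limits (degrees/s): [147.25, 147.25, 180, 180, 180, 180].

INTERFACE

Orientations are given as [roll, pitch, yaw] about the fixed x, y, z axes, in that order (R = Rz(yaw) Ry(pitch) Rx(roll)).
In Python, from workcell import env, optics gives the robot as it stands. The module is installed in compiled form; this text tells all that it offers.
- The arm moves only by the tool send_rows, never from a script. Its argument "targets" is a list that holds one entry, the list of rows, each a list of 7 numbers: the turn, a rotation vector about the world's x, y, z scaled (see below), then the shift along the world's x, y, z scaled (see below), then the closure, from -1 (fully open) to 1 (shut). In form: [[[rx, ry, rz, x, y, z, gripper], ...]]. A call has 1 to 12 rows; each row shifts and turns the commanded pose from where the row before left it; what a row does not reach is not made up. The controller multiplies each number of a shift by 0.2 m and each number of a turn by pi/2 rad. A row lasts 1/10 s, in which the tool goes at most 50 mm and 8.59 degrees, less where a joint would pass 70% of its speed; a pose out of reach is approached as far as the arm can. A call with a number of a shift or a turn outside -1 to 1 is refused whole. A call with a gripper value outside its range is refused whole. The fingers move at their own pace and stop on an object; "grip_force" is the grip in N (left out, the last holds). Time passes only in rows, so rows that do not move let the fingers close. It gives the time, the measured TCP pose, the force, the opening and the grip force at its end, in the units of the state.
- env.state(): the state, without advancing time (a new reading comes with each control period).
- optics.grab_frame(name): name is "scene" or "top" or "wrist"; returns (picture, depth): 384x512x3 uint8, red, green, blue; 384x512 float32, mm along the optical axis (not along the pixel's ray), 0 where there is no reading.
- optics.camera_info(name): a dict with "camera_matrix" (3x3 intrinsics, pixels), "R" (3x3) and "t" (3): a world point X has camera coordinates R X + t; the wrist camera has in their place "mount" (4x4, takes a point from camera to tool coordinates, whose origin is the TCP and whose axes are the flange's). Camera axes: x right, y down, z forward; pixel columns grow to the right and rows downward; lengths in mm; the calibration is good to about 2 mm. The wrist camera is an equidistant fisheye: a pixel r from the principal point sees the ray r / f radians off the axis. A picture is of the moment at which its call begins: read the wrist's pose just before it. camera_info takes no time and is no camera call.
- env.job_done(): hands the job in; it is judged then, once.
Trained networks look in the newest picture that a camera, given by its name, has taken for a name from the list of things; names that differ only in an ending like _2 or _b are one class to them, and where a whole thing is asked for, a point or a joint stands for the part that bears it (a point fixed in the world has none). Each returns a list of dicts, best first, with "conf" (0 to 1); they miss things now and then, are a little off and sometimes report something else, mostly with a low value. They report only what shows in the picture. A call takes as long as a camera call. They do not tell look-alikes from the thing itself.
- optics.silhouettes(camera, name): "mask" (384x512 bool, what is visible of it) and "at" ([column, row] in pixels, amid what is visible of it).
- optics.place_of(camera, name): "at" ([column, row] in pixels: a listed point, or the origin of a listed thing).
The state is a dict: "time_s": time; "qpos": joint angles; "qvel": joint speeds; "effort": joint torques, N m; "ee_pos": TCP position; "ee_rot": TCP orientation; "force": force on the tool from outside, world axes, zero at the start; "torque": the same for the moment, N m; "gripper_width": finger opening in mm; "gripper_force": force on a finger pad.
Only numpy, scipy, OpenCV 4.12 (cv2) and the standard library are available. Lean on these libraries where they do the work, as an engineer would, in place of code of your own. Each camera call takes 0.05 s, during which the arm holds its last target. There are 200 camera calls.

## Working session

There is one attempt and no reset: what is moved stays moved. The work goes in short steps, Python scripts to look and compute and a tool call to move; the robot and the scene stay as the last step left them, time stands still between calls to the robot, and variables do not carry over. Pictures are saved under pics/ and viewed, at most 10 in all, crops included, and the job is handed in when it is done.

Besides the shell and the picture viewer there is one more tool, called after "Call:" as name(argument=value, ...) on one line, values as JSON. send_rows: Moves the arm, as the interface text tells. Its arguments: {"type":"object","properties":{"targets":{"type":"array"},"grip_force":{"type":"number"}},"required":["targets"]}

```bash
mkdir -p pics; cat > h.py <<'E'
import numpy as np, cv2
from workcell import env, optics
def grab(n):
    p,d=optics.grab_frame(n); return p,d
def world(n,u,v,z):
    c=optics.camera_info(n);K=np.array(c["camera_matrix"]);R=np.array(c["R"]);t=np.array(c["t"])
    X=np.array([(u-K[0,2])/K[0,0]*z,(v-K[1,2])/K[1,1]*z,z]); return R.T@(X-t)
def cloud(n,d):
    c=optics.camera_info(n);K=np.array(c["camera_matrix"]);R=np.array(c["R"]);t=np.array(c["t"])
    v,u=np.mgrid[:d.shape[0],:d.shape[1]]
    X=np.stack([(u-K[0,2])/K[0,0]*d,(v-K[1,2])/K[1,1]*d,d],-1)
    return (X-t)@R
E
python3 - <<'E'
from h import *
s=env.state();print({k:np.round(v,2) for k,v in s.items()})
for n in("scene","top"):
    p,d=grab(n);cv2.imwrite(f"pics/{n}0.png",p[:,:,::-1]);np.save(f"{n}0.npy",d)
    for o in("base","spindle","cup_rim","spindle_grip","stop_arm_tip"):
        for r in optics.place_of(n,o)[:4]:
            u,v=r["at"];z=d[int(v),int(u)];print(n,o,round(r["conf"],2),np.round(r["at"],1),np.round(world(n,u,v,z),0))
E
```

```text
{'time_s': np.float64(0.0), 'qpos': array([-66.47,  18.35,  89.71,   0.  ,  72.04,  -1.15]), 'qvel': array([-0.07,  0.12, -0.09, -0.03, -0.02,  0.05]), 'effort': array([  0.  , -41.25, -23.2 ,   0.07,   0.05,  -0.  ]), 'ee_pos': array([ 239.9 , -522.01,  213.13]), 'ee_rot': array([-179.9 ,   -0.  ,   24.68]), 'force': array([0.21, 0.07, 0.19]), 'torque': array([-0.07,  0.05, -0.01]), 'gripper_force': np.float64(0.0), 'gripper_width': np.float64(91.29)}
scene base 0.61 [300.4 160.3] [502. 200.  61.]
scene spindle 0.94 [144.3 220.3] [ 447. -242.   23.]
scene spindle 0.7 [196.3 183.6] [412. -77.  34.]
scene spindle 0.65 [242.3 255.4] [673. -81.  37.]
scene spindle 0.57 [196.2 233.7] [ 563. -149.   40.]
scene cup_rim 0.54 [300.6 146.6] [446. 240.  46.]
scene spindle_grip 0.89 [196.2 175.9] [415. -75.  68.]
scene spindle_grip 0.89 [135.3 201.1] [ 435. -246.   92.]
scene spindle_grip 0.7 [241.9 242.1] [664. -76.  80.]
scene spindle_grip 0.57 [191.6 215. ] [ 544. -146.   94.]
scene stop_arm_tip 0.88 [165.  207.5] [ 416. -176.   -1.]
scene stop_arm_tip 0.75 [181.7 193.8] [ 425. -126.   36.]
scene stop_arm_tip 0.73 [196.7 249. ] [ 596. -165.   29.]
scene stop_arm_tip 0.68 [248.7 271.4] [699. -79.  -0.]
top base 0.78 [196.4 241.2] [456. 229.  45.]
top spindle 0.96 [296.9 176.8] [639. -67.  95.]
top spindle 0.93 [318.5 213.3] [ 534. -128.   93.]
top spindle 0.9 [293.8 260.9] [395. -58.  46.]
top spindle 0.59 [353.1 253.3] [ 417. -228.   75.]
top cup_rim 0.78 [193.1 237.8] [466. 239.  46.]
top spindle_grip 0.96 [299.3 261. ] [399. -70.  98.]
top spindle_grip 0.93 [359.4 250.8] [ 425. -242.   96.]
top spindle_grip 0.77 [302.4 180.2] [635. -89.  37.]
top spindle_grip 0.63 [322.5 213. ] [ 534. -139.   94.]
top stop_arm_tip 0.9 [298.9 153.4] [722. -83.   1.]
top stop_arm_tip 0.87 [332.6 194.3] [ 594. -185.    5.]
top stop_arm_tip 0.71 [314.1 249.8] [ 424. -125.   -0.]
top stop_arm_tip 0.64 [123.3 245. ] [448. 443.  50.]
```

```bash
python3 - <<'E'
import cv2
for n,(a,b,c,d) in {"scene0":(130,300,90,390),"top0":(110,310,110,400)}.items():
    p=cv2.imread(f"pics/{n}.png")[a:b,c:d]; cv2.imwrite(f"pics/{n}c.png",cv2.resize(p,None,fx=2.6,fy=2.6,interpolation=cv2.INTER_CUBIC))
E
```

```text
(no output)
```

View pics/scene0c.png

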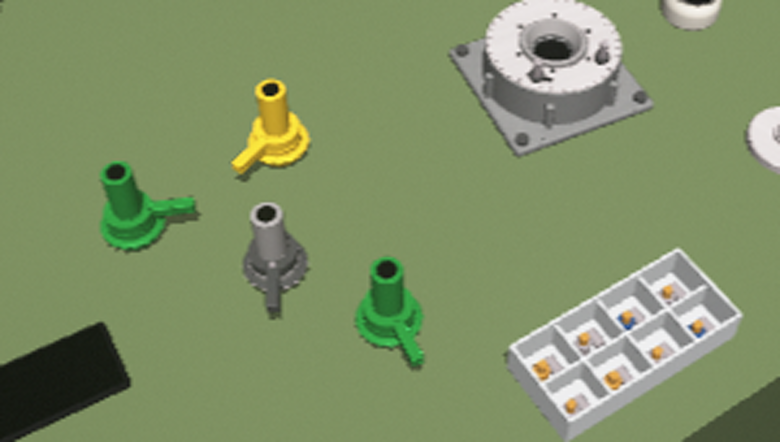

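View pics/top0c.png

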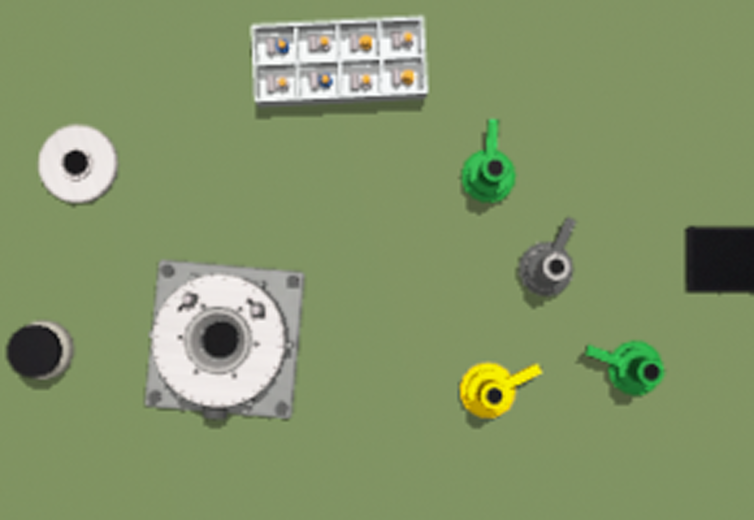

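Grey steel is the target: top (322,213), scene (192,215). Look-alikes: green top (297,177) and (359,251), yellow top (299,261); all rejected by colour. The base has its pins toward world +x and the socket at the bottom of the top view, about (192,268).

```bash
python3 - <<'E'
from h import *
p=cv2.imread("pics/top0.png").astype(int);d=np.load("top0.npy");W=cloud("top",d)
x,y,z=W[...,0],W[...,1],W[...,2]
def circ(P):
    A=np.c_[2*P,np.ones(len(P))];s=np.linalg.lstsq(A,(P**2).sum(1),rcond=None)[0];return s[:2],np.sqrt(s[2]+s[0]**2+s[1]**2)
m=(np.hypot(x-534,y+140)<45)
print("shaft top",[ (lo,np.round(np.median(W[m&(z>lo)&(z<hi)],0),1),(m&(z>lo)&(z<hi)).sum()) for lo,hi in((85,105),)])
t=m&(z>85);c0=W[t][:,:2];(cx,cy),r=cv2.minEnclosingCircle(c0.astype(np.float32));print("shaft",cx,cy,r,W[t][:,2].mean())
a=(np.hypot(x-cx,y-cy)<75)&(np.hypot(x-cx,y-cy)>40)&(z>22)&(z<50)
print("arm pts",a.sum(),np.round(W[a],0).tolist()[:20],np.degrees(np.arctan2(*(W[a][:,:2].mean(0)-[cx,cy])[::-1])))
b=(np.hypot(x-460,y-235)<140)
foot=b&(z>6)&(z<20);R=cv2.minAreaRect(W[b&(z>6)][:,:2].astype(np.float32));print("rect",R)
tp=b&(z>55)&(z<70);(ex,ey),r=cv2.minEnclosingCircle(W[tp][:,:2].astype(np.float32));print("drum",ex,ey,r,np.median(W[tp][:,2]))
pn=b&(z>73);n,l=cv2.connectedComponents(pn.astype(np.uint8))
for i in range(1,n):
    q=W[l==i];print("pin",len(q),q.mean(0).round(1),np.degrees(np.arctan2(q[:,1].mean()-ey,q[:,0].mean()-ex)))
rim=b&(z>61)&(np.hypot(x-ex,y-ey)<45);print("rim",rim.sum(),np.percentile(z[rim],[10,50,90]),W[rim].mean(0))
E
```

```text
shaft top [(85, array([ 536.8, -140.2,   94.5]), np.int64(87))]
shaft 536.5037841796875 -140.5673828125 14.95615005493164 94.7838564403186
arm pts 33 [[593.0, -162.0, 38.0], [592.0, -165.0, 41.0], [593.0, -169.0, 32.0], [590.0, -163.0, 33.0], [589.0, -165.0, 40.0], [589.0, -168.0, 39.0], [590.0, -171.0, 37.0], [587.0, -160.0, 33.0], [587.0, -162.0, 36.0], [587.0, -165.0, 35.0], [587.0, -168.0, 37.0], [587.0, -171.0, 36.0], [584.0, -159.0, 37.0], [584.0, -162.0, 35.0], [584.0, -165.0, 38.0], [584.0, -169.0, 33.0], [581.0, -156.0, 36.0], [581.0, -159.0, 36.0], [581.0, -162.0, 38.0], [581.0, -165.0, 38.0]] -26.2691501038984
rect ((451.49993896484375, 225.474853515625), (251.4541473388672, 244.69947814941406), 24.89252471923828)
drum 458.8042297363281 236.1271209716797 74.86181640625 61.400515980213875
pin 11 [504.8 266.8  83.7] 33.708762052554256
pin 10 [492.2 190.7  85.9] -53.68465908002272
rim 294 [61.55548738 63.80925414 68.23526289] [457.89809198 236.55486871  64.36242901]
```

Call:
send_rows(targets=[[[0,0,0,0.1235,0.159,0,-1],[0,0,0,0.1235,0.159,0,-1],[0,0,0,0.1235,0.159,0,-1],[0,0,0,0.1235,0.159,0,-1],[0,0,0,0.1235,0.159,0,-1],[0,0,0,0.1235,0.159,0,-1],[0,0,0,0.1235,0.159,0,-1],[0,0,0,0.1235,0.159,0,-1],[0,0,0,0.1235,0.159,0,-1],[0,0,0,0.1235,0.159,0,-1],[0,0,0,0.1235,0.159,0,-1],[0,0,0,0.1235,0.159,0,-1]]])

```text
time_s: 1.8
ee_pos: [537.4, -139.4, 214.2]
ee_rot: [180.0, -0.0, 24.7]
force: [1.7, -0.5, 0.3]
gripper_width: 91.4
gripper_force: 0.0
```

Call:
send_rows(targets=[[[0,0,0,0,0,-0.1,-1],[0,0,0,0,0,-0.1,-1],[0,0,0,0,0,-0.1,-1],[0,0,0,0,0,0,-1]]])

```text
time_s: 2.2
ee_pos: [534.7, -140.2, 151.4]
ee_rot: [-179.8, 0.3, 24.7]
force: [-0.5, 0.5, -0.7]
gripper_width: 91.4
gripper_force: 0.0
```

```bash
python3 - <<'E'
from h import *
s=env.state();p,d=grab("wrist");cv2.imwrite("pics/w1.png",p[:,:,::-1]);np.save("w1.npy",d)
print(s["ee_pos"],s["ee_rot"],s["qpos"],s["time_s"]);c=optics.camera_info("wrist");print(c)
for o in("spindle_grip","stop_arm_tip"):
    for r in optics.place_of("wrist",o)[:3]:print(o,r)
E
```

```text
[ 534.69068739 -140.156583    151.4313722 ] [-179.78240599    0.26309976   24.70698311] [-1.58768097e+01  1.92081655e+01  9.78394792e+01 -6.61312340e-03
  6.32937254e+01  4.94196964e+01] 2.2
{'camera_matrix': array([[297.31863964,   0.        , 255.74750445],
       [  0.        , 297.31863964, 190.31799373],
       [  0.        ,   0.        ,   1.        ]]), 'mount': array([[ 8.83462787e-04, -9.67061455e-01, -2.54541472e-01,
         7.13388599e+01],
       [ 9.99999579e-01,  7.91615334e-04,  4.63271220e-04,
        -1.71136740e-02],
       [-2.46512808e-04, -2.54541775e-01,  9.67061748e-01,
        -1.70198640e+02],
       [ 0.00000000e+00,  0.00000000e+00,  0.00000000e+00,
         1.00000000e+00]])}
spindle_grip {'at': [245.1, 44.3], 'conf': 0.87}
spindle_grip {'at': [257.0, 192.2], 'conf': 0.56}
stop_arm_tip {'at': [310.1, 141.9], 'conf': 0.87}
stop_arm_tip {'at': [258.1, 270.4], 'conf': 0.76}
stop_arm_tip {'at': [276.0, 1.2], 'conf': 0.73}
```

View pics/w1.png

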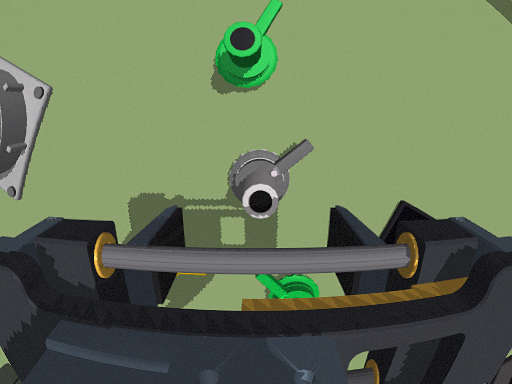

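The close view shows the grey spindle, shaft top at (260,200) and arm tip at (310,145), centred between the fingers. Measuring it once more from this frame.

```bash
cat >> h.py <<'E'
from scipy.spatial.transform import Rotation as Ro
def wcloud(d,s):
    c=optics.camera_info("wrist");K=np.array(c["camera_matrix"]);M=np.array(c["mount"])
    v,u=np.mgrid[:d.shape[0],:d.shape[1]];a=(u-K[0,2])/K[0,0];b=(v-K[1,2])/K[1,1];r=np.hypot(a,b)+1e-9
    k=np.tan(np.minimum(r,1.45))/r*d
    X=np.stack([a*k,b*k,d],-1)@M[:3,:3].T+M[:3,3]
    return X@Ro.from_euler("xyz",s["ee_rot"],degrees=True).as_matrix().T+s["ee_pos"]
E
python3 - <<'E'
from h import *
s=env.state();d=np.load("w1.npy");W=wcloud(d,s);x,y,z=np.moveaxis(W,-1,0)
m=(d>0)&(np.hypot(x-536,y+140)<30)&(z>85)&(z<103)
print(m.sum(),np.median(z[m]),cv2.minEnclosingCircle(W[m][:,:2].astype(np.float32)))
q=W[(d>0)&(z>85)&(z<103)];print(q.mean(0))
a=(d>0)&(np.hypot(x-536,y+140)<70)&(np.hypot(x-536,y+140)>38)&(z>24)&(z<46)
print(a.sum(),W[a].mean(0),np.degrees(np.arctan2(W[a][:,1].mean()+140.5,W[a][:,0].mean()-536.5)))
E
```

```text
1113 98.0351262056765 ((540.949951171875, -142.94061279296875), 14.909521102905273)
[ 581.87393409 -102.50655917   97.81384574]
447 [ 584.34550832 -163.23470782   40.54535523] -25.4156233966096
```

Call:
send_rows(targets=[[[0,0,0,0,0,0,-1],[0,0,0,0,0,0,-1],[0,0,0,0,0,0,-1]]])

```text
time_s: 2.65
ee_pos: [536.8, -141.1, 154.7]
ee_rot: [179.9, -0.1, 24.7]
force: [-0.8, 0.2, 0.2]
gripper_width: 91.3
gripper_force: 0.0
```

```bash
python3 - <<'E'
from h import *
s=env.state();p,d=grab("wrist");W=wcloud(d,s);x,y,z=np.moveaxis(W,-1,0);print(s["ee_pos"],s["ee_rot"])
m=(d>0)&(np.hypot(x-538,y+141)<30)&(z>85)&(z<103)
print(m.sum(),np.median(z[m]),cv2.minEnclosingCircle(W[m][:,:2].astype(np.float32)))
E
```

```text
[ 536.80408744 -141.06695841  154.67765116] [ 1.79946210e+02 -5.68689045e-02  2.46724852e+01]
1048 94.44089812656922 ((538.1466674804688, -142.15829467773438), 14.89896297454834)
```

Call:
send_rows(targets=[[[0,0,0,0.005,-0.003,-0.09,-1],[0,0,0,0,0,-0.09,-1],[0,0,0,0,0,-0.09,-1],[0,0,0,0,0,-0.09,-1],[0,0,0,0,0,-0.08,-1],[0,0,0,0,0,-0.06,-1],[0,0,0,0,0,-0.025,-1],[0,0,0,0,0,0,-1],[0,0,0,0,0,0,-1]]], grip_force=15)

```text
time_s: 3.6
ee_pos: [538.1, -141.6, 49.6]
ee_rot: [180.0, -0.1, 24.7]
force: [0.0, 0.1, -0.2]
gripper_width: 91.3
gripper_force: 0.0
```

Call:
send_rows(targets=[[[0,0,0,0,0,0,0.3],[0,0,0,0,0,0,0.5],[0,0,0,0,0,0,0.7],[0,0,0,0,0,0,1],[0,0,0,0,0,0,1],[0,0,0,0,0,0,1],[0,0,0,0,0,0,1],[0,0,0,0,0,0,1]]])

```text
time_s: 4.4
ee_pos: [537.6, -141.6, 49.0]
ee_rot: [180.0, -0.0, 24.7]
force: [2.0, -1.7, 0.8]
gripper_width: 30.1
gripper_force: 2.0
```

Call:
send_rows(targets=[[[0,0,0,0,0,0,1],[0,0,0,0,0,0,1],[0,0,0,0,0,0,1]]], grip_force=50)

```text
time_s: 4.7
ee_pos: [537.6, -141.6, 48.9]
ee_rot: [180.0, -0.0, 24.7]
force: [0.2, -0.9, -1.1]
gripper_width: 29.3
gripper_force: 50.0
```

Call:
send_rows(targets=[[[0,0,0,0,0,0.05,1],[0,0,0,0,0,0.1,1],[0,0,0,0,0,0.1,1],[0,0,0,0,0,0.1,1],[0,0,0,0,0,0.1,1],[0,0,0,0,0,0.1,1],[0,0,0,0,0,0.1,1],[0,0,0,0,0,0,1]]])

```text
time_s: 5.5
ee_pos: [538.9, -141.8, 181.7]
ee_rot: [179.8, -0.2, 24.7]
force: [0.4, -0.8, -4.4]
gripper_width: 29.2
gripper_force: 50.0
```

Call:
send_rows(targets=[[[0,0,0,-0.04,0.135,0,1],[0,0,0,-0.04,0.135,0,1],[0,0,0,-0.04,0.135,0,1],[0,0,0,-0.04,0.135,0,1],[0,0,0,-0.04,0.135,0,1],[0,0,0,-0.04,0.135,0,1],[0,0,0,-0.04,0.135,0,1],[0,0,0,-0.04,0.135,0,1],[0,0,0,-0.04,0.135,0,1],[0,0,0,-0.04,0.135,0,1],[0,0,0,-0.04,0.135,0,1],[0,0,0,-0.04,0.135,0,1]]])

```text
time_s: 6.7
ee_pos: [440.0, 183.2, 177.7]
ee_rot: [-180.0, 0.2, 24.7]
force: [1.7, 0.7, -4.0]
gripper_width: 29.4
gripper_force: 50.0
```

Call:
send_rows(targets=[[[0,0,0.06,0,0,0,1],[0,0,0.06,0,0,0,1],[0,0,0.06,0,0,0,1],[0,0,0,0,0,0,1],[0,0,0,0,0,0,1],[0,0,0,0,0,0,1],[0,0,0,0,0,0,1]]])

```text
time_s: 7.4
ee_pos: [441.4, 182.4, 178.8]
ee_rot: [-180.0, 0.0, 40.8]
force: [-0.9, -1.1, -5.0]
gripper_width: 29.6
gripper_force: 50.0
```

```bash
python3 - <<'E'
from h import *
s=env.state();p,d=grab("wrist");cv2.imwrite("pics/w2.png",p[:,:,::-1]);np.save("w2.npy",d);np.save("w2s.npy",np.r_[s["ee_pos"],s["ee_rot"]])
W=wcloud(d,s);x,y,z=np.moveaxis(W,-1,0);print(s["ee_pos"],s["ee_rot"],s["force"],s["qpos"])
for ex,ey in((459,236),):
    R=np.hypot(x-ex,y-ey);t=(d>0)&(R<90)&(z>55)&(z<66)
    print(t.sum(),np.median(z[t]),cv2.minEnclosingCircle(W[t&(R<80)][:,:2].astype(np.float32)))
    pn=(d>0)&(R>45)&(R<68)&(z>72)&(z<92)
    n,l,st,_=cv2.connectedComponentsWithStats(pn.astype(np.uint8))
    for i in range(1,n):
        if st[i,4]>8:q=W[l==i];q=q[q[:,2]>q[:,2].max()-4];print("pin",st[i],q.mean(0).round(1))
for o in("cup_rim","base","stop_arm_tip"):
    for r in optics.place_of("wrist",o)[:2]:print(o,r)
E
```

```text
[441.39386263 182.38009569 178.76856539] [-1.79996830e+02  2.47327526e-02  4.08277731e+01] [-0.8574613  -1.14019793 -4.96685829] [ 2.10739914e+01  1.11496867e+01  1.05015691e+02 -5.98822842e-03
  6.38589713e+01  7.02488584e+01]
12758 61.42703420004459 ((460.60980224609375, 235.11343383789062), 74.92149353027344)
pin [227  72  12  12 107] [506.6 266.4  85.4]
pin [282 137  12  12 103] [494.5 190.5  85.3]
cup_rim {'at': [461.3, 35.1], 'conf': 0.37}
cup_rim {'at': [253.5, 203.0], 'conf': 0.33}
base {'at': [228.0, 133.2], 'conf': 0.97}
base {'at': [459.0, 36.9], 'conf': 0.63}
stop_arm_tip {'at': [330.9, 162.5], 'conf': 0.79}
stop_arm_tip {'at': [257.4, 203.0], 'conf': 0.73}
```

View pics/w2.png

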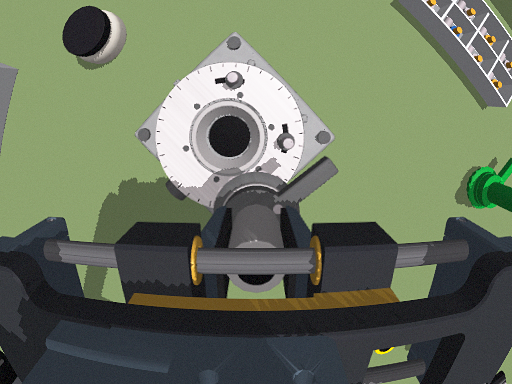

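The wrist view shows the housing's bore at (229,135) and the pins at (233,78) and (287,143). The stop arm points midway between them. Moving over the bore and down to the rim.

Call:
send_rows(targets=[[[0,0,0,0.031,0.088,0,1],[0,0,0,0.031,0.088,0,1],[0,0,0,0.032,0.088,0,1],[0,0,0,0,0,0,1],[0,0,0,0,0,-0.08,1],[0,0,0,0,0,-0.08,1],[0,0,0,0,0,-0.08,1],[0,0,0,0,0,-0.06,1],[0,0,0,0,0,-0.035,1],[0,0,0,0,0,0,1],[0,0,0,0,0,0,1],[0,0,0,0,0,0,1]]])

```text
time_s: 8.8
ee_pos: [460.9, 235.6, 112.8]
ee_rot: [180.0, -0.1, 40.9]
force: [1.3, 0.9, -4.4]
gripper_width: 29.3
gripper_force: 50.0
```

Call:
send_rows(targets=[[[0,0,0,0,0,-0.01,1],[0,0,0,0,0,-0.01,1],[0,0,0,0,0,-0.01,1],[0,0,0,0,0,0,1],[0,0,0,0,0,0,1]]])

```text
time_s: 9.3
ee_pos: [460.3, 235.3, 105.9]
ee_rot: [180.0, 0.0, 40.9]
force: [0.1, -0.0, -4.5]
gripper_width: 29.3
gripper_force: 50.0
```

Call:
send_rows(targets=[[[0,0,0,0,0,-0.005,1],[0,0,0,0,0,-0.005,1],[0,0,0,0,0,0,1]]])

```text
time_s: 9.6
ee_pos: [460.2, 235.3, 103.8]
ee_rot: [180.0, 0.0, 40.9]
force: [-0.3, 0.0, -3.9]
gripper_width: 29.6
gripper_force: 50.0
```

Call:
send_rows(targets=[[[0,0,0,0,0,-0.005,1],[0,0,0,0,0,0,1]]])

```text
time_s: 9.8
ee_pos: [460.2, 235.2, 102.9]
ee_rot: [180.0, 0.0, 40.9]
force: [0.4, 0.2, -4.3]
gripper_width: 29.2
gripper_force: 50.0
```

Call:
send_rows(targets=[[[0,0,0,0,0,-0.005,1],[0,0,0,0,0,0,1]]])

```text
time_s: 10.0
ee_pos: [460.3, 235.1, 102.4]
ee_rot: [180.0, 0.0, 40.9]
force: [-1.0, -3.0, 1.7]
gripper_width: 29.5
gripper_force: 50.0
```

Call:
send_rows(targets=[[[0,0,0,-0.001,-0.003,-0.003,1],[0,0,0,0,0,0,1]]])

```text
time_s: 10.2
ee_pos: [460.4, 235.0, 102.1]
ee_rot: [180.0, -0.1, 40.9]
force: [-2.4, -0.5, 4.0]
gripper_width: 29.1
gripper_force: 50.0
```

Call:
send_rows(targets=[[[0,0,0,0,0,-0.004,1],[0,0,0,0,0,0,1]]])

```text
time_s: 10.4
ee_pos: [460.3, 235.0, 100.9]
ee_rot: [180.0, -0.1, 40.9]
force: [-2.4, 0.0, 5.6]
gripper_width: 29.2
gripper_force: 50.0
```

Call:
send_rows(targets=[[[0,0,0,0,0,-0.004,1],[0,0,0,0,0,0,1]]])

```text
time_s: 10.6
ee_pos: [460.3, 235.0, 99.8]
ee_rot: [-180.0, -0.0, 40.9]
force: [-1.9, 0.3, 4.5]
gripper_width: 28.9
gripper_force: 50.0
```

Call:
send_rows(targets=[[[0,0,0,-0.002,0,-0.004,1],[0,0,0,0,0,-0.004,1],[0,0,0,0,0,0,1]]])

```text
time_s: 10.9
ee_pos: [460.2, 234.9, 98.2]
ee_rot: [180.0, -0.1, 40.9]
force: [-0.2, 0.4, 2.7]
gripper_width: 29.5
gripper_force: 50.0
```

Call:
send_rows(targets=[[[0,0,0,0,0,-0.004,1],[0,0,0,0,0,0,1]]])

```text
time_s: 11.1
ee_pos: [460.2, 234.9, 97.4]
ee_rot: [180.0, -0.1, 40.9]
force: [-0.3, 0.9, 3.9]
gripper_width: 29.2
gripper_force: 50.0
```

Call:
send_rows(targets=[[[0,0,0,0,0,-0.003,1],[0,0,0,0,0,0,1]]])

```text
time_s: 11.3
ee_pos: [460.2, 234.9, 96.9]
ee_rot: [180.0, -0.1, 40.9]
force: [1.3, 1.1, 3.2]
gripper_width: 29.3
gripper_force: 50.0
```

Call:
send_rows(targets=[[[0,0,0,0,0,-0.002,1],[0,0,0,0,0,0,1]]])

```text
time_s: 11.5
ee_pos: [460.2, 234.9, 96.5]
ee_rot: [180.0, -0.1, 40.9]
force: [1.4, 1.1, 4.9]
gripper_width: 29.2
gripper_force: 50.0
```

Call:
send_rows(targets=[[[0,0,0,0,0,-0.002,1],[0,0,0,0,0,0,1]]])

```text
time_s: 11.7
ee_pos: [460.2, 234.9, 96.5]
ee_rot: [180.0, -0.1, 40.9]
force: [0.8, 0.2, 6.1]
gripper_width: 29.2
gripper_force: 50.0
```

Call:
send_rows(targets=[[[0,0,0,0,0,-0.002,1],[0,0,0,0,0,0,1]]])

```text
time_s: 11.9
ee_pos: [460.2, 234.9, 96.4]
ee_rot: [180.0, -0.1, 40.9]
force: [0.9, 0.0, 9.5]
gripper_width: 29.0
gripper_force: 50.0
```

Call:
send_rows(targets=[[[0,0,0,0,0,-0.002,1],[0,0,0,0,0,0,1]]])

```text
time_s: 12.1
ee_pos: [460.2, 235.0, 96.4]
ee_rot: [180.0, -0.1, 40.9]
force: [-0.5, 0.3, 10.6]
gripper_width: 29.5
gripper_force: 50.0
```

Call:
send_rows(targets=[[[0,0,0,0,0,-0.002,1],[0,0,0,0,0,0,1],[0,0,0,0,0,0,1]]])

```text
time_s: 12.4
ee_pos: [460.3, 235.0, 96.4]
ee_rot: [180.0, -0.1, 40.9]
force: [-0.6, -0.0, 12.3]
gripper_width: 29.5
gripper_force: 50.0
```

Call:
send_rows(targets=[[[0,0,0,0,0,-0.003,1],[0,0,0,0,0,0,1],[0,0,0,0,0,0,1],[0,0,0,0,0,0,1],[0,0,0,0,0,0,1],[0,0,0,0,0,0,1],[0,0,0,0,0,0,1],[0,0,0,0,0,0,1]]])

```text
time_s: 13.2
ee_pos: [460.3, 235.0, 96.3]
ee_rot: [180.0, -0.1, 40.9]
force: [-2.2, -0.7, 17.4]
gripper_width: 29.4
gripper_force: 50.0
```

Call:
send_rows(targets=[[[0,0,0,0,0,0.004,1],[0,0,0,0,0,0.004,1],[0,0,0,0,0,0,1],[0,0,0,0,0,0,1]]], grip_force=15)

```text
time_s: 13.6
ee_pos: [460.3, 234.8, 96.2]
ee_rot: [180.0, -0.1, 40.9]
force: [1.3, -0.7, 6.6]
gripper_width: 30.0
gripper_force: 15.0
```

```bash
python3 - <<'E'
from h import *
s=env.state();print(s["force"],s["torque"],s["ee_pos"],s["ee_rot"],s["qpos"])
E
```

```text
[ 1.33133025 -0.65846744  6.57573227] [-0.01627088 -0.36505706 -0.00454488] [460.29989122 234.78349314  96.24737008] [ 1.79952628e+02 -6.95698065e-02  4.08930845e+01] [ 2.57672502e+01  1.92342595e+01  1.07061738e+02 -3.42509913e-02
  5.36244863e+01  7.48944887e+01]
```

Call:
send_rows(targets=[[[0,0,0,0,0,0.003,1],[0,0,-0.02,0,0,0,1],[0,0,-0.04,0,0,0,1],[0,0,-0.04,0,0,0,1],[0,0,-0.04,0,0,0,1],[0,0,-0.04,0,0,0,1],[0,0,-0.04,0,0,0,1],[0,0,-0.02,0,0,0,1],[0,0,0,0,0,0,1],[0,0,0,0,0,0,1]]])

```text
time_s: 14.6
ee_pos: [460.1, 234.9, 96.3]
ee_rot: [180.0, -0.0, 19.3]
force: [3.2, 0.2, 1.6]
gripper_width: 29.6
gripper_force: 15.0
```

```bash
cat > st.py <<'E'
from h import *
s=env.state();print(s["force"].round(2),s["torque"].round(3),s["ee_pos"].round(1),s["ee_rot"].round(2),s["gripper_force"],s["time_s"])
E
python3 st.py
```

```text
[3.21 0.21 1.56] [ 0.231 -0.592 -0.048] [460.1 234.9  96.3] [ 1.800e+02 -5.000e-02  1.931e+01] 14.999323189258575 14.6
```

Call:
send_rows(targets=[[[0,0,-0.02,-0.001,0,0,1],[0,0,-0.02,-0.001,0,0,1],[0,0,-0.02,0,0,0,1],[0,0,-0.01,0,0,0,1],[0,0,0,0,0,0,1]]])

```text
time_s: 15.1
ee_pos: [460.0, 234.9, 96.3]
ee_rot: [-180.0, -0.1, 13.0]
force: [4.5, 1.3, 0.0]
gripper_width: 29.7
gripper_force: 15.0
```

```bash
python3 st.py
```

```text
[4.48 1.33 0.03] [ 0.274 -0.935 -0.034] [460.  234.9  96.3] [-1.800e+02 -8.000e-02  1.301e+01] 14.998975843191147 15.1
```

Call:
send_rows(targets=[[[0,0,-0.01,0.002,0.001,0,1],[0,0,-0.01,0.002,0,0,1],[0,0,0,0,0,0,1]]])

```text
time_s: 15.4
ee_pos: [460.0, 235.0, 96.3]
ee_rot: [180.0, 0.0, 11.2]
force: [3.8, 1.5, 1.7]
gripper_width: 29.8
gripper_force: 15.0
```

```bash
python3 st.py
```

```text
[3.81 1.55 1.72] [ 0.277 -0.758  0.006] [460.  235.   96.3] [1.800e+02 1.000e-02 1.116e+01] 14.999130517244339 15.4
```

Call:
send_rows(targets=[[[0,0,-0.01,0.002,0,0,1],[0,0,0,0,0,0,1]]])

```text
time_s: 15.6
ee_pos: [460.2, 235.0, 96.3]
ee_rot: [-180.0, 0.0, 10.2]
force: [3.3, 1.3, 1.1]
gripper_width: 29.9
gripper_force: 15.0
```

```bash
python3 st.py
```

```text
[3.27 1.3  1.08] [ 0.364 -0.514 -0.035] [460.2 235.   96.3] [-1.7999e+02  5.0000e-02  1.0240e+01] 14.999606162309647 15.6
```

Call:
send_rows(targets=[[[0,0,-0.01,0.001,0,0,1],[0,0,0,0,0,0,1]]])

```text
time_s: 15.8
ee_pos: [460.2, 235.0, 96.3]
ee_rot: [-180.0, 0.1, 9.3]
force: [0.9, 1.6, 1.7]
gripper_width: 29.6
gripper_force: 15.0
```

```bash
python3 st.py
```

```text
[0.93 1.64 1.71] [ 0.445 -0.248 -0.018] [460.2 235.   96.3] [-1.80e+02  6.00e-02  9.34e+00] 15.000106394290924 15.8
```

Call:
send_rows(targets=[[[0,0,-0.01,0,0.001,0,1],[0,0,0,0,0,0,1]]])

```text
time_s: 16.0
ee_pos: [460.2, 235.0, 96.3]
ee_rot: [180.0, 0.1, 8.5]
force: [1.2, 1.8, 1.8]
gripper_width: 29.5
gripper_force: 15.0
```

```bash
python3 st.py
```

```text
[1.18 1.78 1.79] [ 0.446 -0.069  0.241] [460.2 235.   96.3] [1.7998e+02 6.0000e-02 8.4900e+00] 15.000585168600082 16.0
```

Call:
send_rows(targets=[[[0,0,-0.01,0,0.001,0,1],[0,0,0,0,0,0,1]]])

```text
time_s: 16.2
ee_pos: [460.1, 235.1, 96.3]
ee_rot: [180.0, 0.1, 7.6]
force: [0.2, 0.9, 3.8]
gripper_width: 29.9
gripper_force: 15.0
```

```bash
python3 st.py
```

```text
[0.2  0.93 3.83] [0.248 0.082 0.231] [460.1 235.1  96.3] [1.7997e+02 9.0000e-02 7.5700e+00] 15.001104176044464 16.2
```

Call:
send_rows(targets=[[[0,0,0.02,0,0,0,1],[0,0,0.04,-0.001,0,0,1],[0,0,0.04,0,-0.001,0,1],[0,0,0.04,-0.001,0,0,1],[0,0,0.04,0,-0.001,0,1],[0,0,0.04,-0.001,0,0,1],[0,0,0.04,-0.001,0,0,1],[0,0,0.04,0,-0.001,0,1],[0,0,0.04,0,0,0,1],[0,0,0.02,0,0,0,1],[0,0,0,0,0,0,1]]])

```text
time_s: 17.3
ee_pos: [460.1, 234.6, 96.3]
ee_rot: [180.0, -0.0, 39.9]
force: [2.6, 1.9, 1.4]
gripper_width: 30.1
gripper_force: 15.0
```

```bash
python3 st.py
```

```text
[2.63 1.93 1.38] [ 0.222 -0.366  0.046] [460.1 234.6  96.3] [179.98  -0.    39.95] 14.999668300151825 17.3
```

Call:
send_rows(targets=[[[0,0,0.03,0.001,0.001,0,1],[0,0,0.04,0.001,0.001,0,1],[0,0,0.04,0,0,0,1],[0,0,0.04,0,0,0,1],[0,0,0.04,0,0,0,1],[0,0,0.03,0,0,0,1],[0,0,0,0,0,0,1]]])

```text
time_s: 18.0
ee_pos: [460.3, 234.5, 96.3]
ee_rot: [180.0, 0.1, 59.7]
force: [1.7, -0.2, 2.8]
gripper_width: 30.0
gripper_force: 15.0
```

```bash
python3 st.py
```

```text
[ 1.71 -0.25  2.82] [-0.16  -0.325  0.073] [460.3 234.5  96.3] [1.7997e+02 6.0000e-02 5.9740e+01] 14.999692440032959 18.0
```

Forces are low. Now short steps toward the anticlockwise pin.

Call:
send_rows(targets=[[[0,0,0.02,0.001,0,0,1],[0,0,0.02,0,0,0,1],[0,0,0.02,0,0,0,1],[0,0,0.02,0,0,0,1],[0,0,0.01,0,0,0,1],[0,0,0,0,0,0,1]]])

```text
time_s: 18.6
ee_pos: [460.4, 234.6, 96.3]
ee_rot: [180.0, 0.1, 67.8]
force: [2.6, -2.7, 2.6]
gripper_width: 29.6
gripper_force: 15.0
```

```bash
python3 st.py
```

```text
[ 2.62 -2.66  2.62] [-0.387 -0.404  0.002] [460.4 234.6  96.3] [1.7999e+02 6.0000e-02 6.7830e+01] 15.000026822090149 18.6
```

Call:
send_rows(targets=[[[0,0,0.01,0,0,0,1],[0,0,0.01,0,0,0,1],[0,0,0,0,0,0,1]]])

```text
time_s: 18.9
ee_pos: [460.5, 234.7, 96.3]
ee_rot: [180.0, 0.1, 69.7]
force: [2.3, -3.8, 2.3]
gripper_width: 29.7
gripper_force: 15.0
```

```bash
python3 st.py
```

```text
[ 2.34 -3.78  2.27] [-0.72  -0.485  0.057] [460.5 234.7  96.3] [1.7999e+02 5.0000e-02 6.9710e+01] 15.000661164522171 18.9
```

Call:
send_rows(targets=[[[0,0,0.01,0.001,-0.002,0,1],[0,0,0.005,0.001,-0.001,0,1],[0,0,0,0,0,0,1]]])

```text
time_s: 19.2
ee_pos: [460.5, 234.6, 96.3]
ee_rot: [-180.0, 0.0, 71.0]
force: [1.1, -1.2, 2.4]
gripper_width: 29.7
gripper_force: 15.0
```

```bash
python3 st.py
```

```text
[ 1.08 -1.21  2.36] [-0.365 -0.186 -0.024] [460.5 234.6  96.3] [-1.7996e+02  1.0000e-02  7.1040e+01] 15.000012516975403 19.2
```

Call:
send_rows(targets=[[[0,0,0.01,0,0,0,1],[0,0,0,0,0,0,1],[0,0,0,0,0,0,1]]])

```text
time_s: 19.5
ee_pos: [460.6, 234.6, 96.3]
ee_rot: [-180.0, 0.0, 71.9]
force: [-0.1, -1.3, 2.2]
gripper_width: 29.4
gripper_force: 15.0
```

```bash
python3 st.py
```

```text
[-0.12 -1.32  2.15] [-0.363 -0.105 -0.006] [460.6 234.6  96.3] [-1.7997e+02  2.0000e-02  7.1940e+01] 14.999976307153702 19.5
```

Call:
send_rows(targets=[[[0,0,0.01,0,0,0,1],[0,0,0,0,0,0,1]]])

```text
time_s: 19.7
ee_pos: [460.6, 234.5, 96.3]
ee_rot: [-180.0, 0.0, 72.8]
force: [-1.5, -1.2, 1.8]
gripper_width: 29.7
gripper_force: 15.0
```

```bash
python3 st.py
```

```text
[-1.52 -1.17  1.79] [-0.352  0.01  -0.104] [460.6 234.5  96.3] [-1.7997e+02  1.0000e-02  7.2830e+01] 14.999831467866898 19.7
```

Call:
send_rows(targets=[[[0,0,0.01,0,0,0,1],[0,0,0,0,0,0,1]]])

```text
time_s: 19.9
ee_pos: [460.7, 234.6, 96.3]
ee_rot: [-180.0, -0.0, 73.7]
force: [-0.3, -1.1, 1.4]
gripper_width: 29.7
gripper_force: 15.0
```

```bash
python3 st.py
```

```text
[-0.26 -1.1   1.36] [-0.199  0.07  -0.305] [460.7 234.6  96.3] [-1.7997e+02 -1.0000e-02  7.3720e+01] 15.000354945659637 19.9
```

Call:
send_rows(targets=[[[0,0,0,0,0,0,1],[0,0,-0.02,0,0,0,1],[0,0,-0.04,0,0,0,1],[0,0,-0.04,0,0,0,1],[0,0,-0.04,0,0,0,1],[0,0,-0.04,0,0,0,1],[0,0,-0.02,0,0,0,1],[0,0,0,0,0,0,1]]])

```text
time_s: 20.7
ee_pos: [460.5, 234.7, 96.3]
ee_rot: [-180.0, 0.0, 55.8]
force: [-0.9, -0.8, 0.8]
gripper_width: 29.5
gripper_force: 15.0
```

Call:
send_rows(targets=[[[0,0,0,0,0,0,0.2],[0,0,0,0,0,0,0],[0,0,0,0,0,0,-0.5],[0,0,0,0,0,0,-1],[0,0,0,0,0,0,-1],[0,0,0,0,0,0,-1],[0,0,0,0,0,0,-1]]])

```text
time_s: 21.4
ee_pos: [460.9, 234.5, 96.4]
ee_rot: [180.0, -0.0, 55.7]
force: [-0.8, 0.2, -0.2]
gripper_width: 81.6
gripper_force: 0.0
```

Call:
send_rows(targets=[[[0,0,0,0,0,0.05,-1],[0,0,0,0,0,0.1,-1],[0,0,0,0,0,0.1,-1],[0,0,0,0,0,0.1,-1],[0,0,0,-0.1,-0.1,0.1,-1],[0,0,0,-0.1,-0.1,0.05,-1],[0,0,0,-0.1,-0.1,0,-1],[0,0,0,-0.1,-0.1,0,-1],[0,0,0,0,0,0,-1],[0,0,0,0,0,0,-1],[0,0,0,0,0,0,-1]]])

```text
time_s: 22.5
ee_pos: [381.9, 155.1, 196.9]
ee_rot: [179.9, -0.1, 55.7]
force: [0.8, -0.5, -0.1]
gripper_width: 90.8
gripper_force: 0.0
```

```bash
python3 - <<'E'
from h import *
s=env.state();p,d=grab("wrist");cv2.imwrite("pics/w3.png",p[:,:,::-1]);W=wcloud(d,s);x,y,z=np.moveaxis(W,-1,0)
R=np.hypot(x-460.5,y-235);print(s["ee_pos"],s["ee_rot"])
m=(d>0)&(R<28)&(z>125)&(z<155);print("shaft top",m.sum(),np.median(z[m]),cv2.minEnclosingCircle(W[m][:,:2].astype(np.float32)))
for a,b in((32,35.5),(40,50),(60,70)):
    q=z[(d>0)&(R>a)&(R<b)&(z>50)&(z<72)];print(a,b,len(q),np.median(q))
E
```

```text
[381.88620251 155.0980029  196.9163764 ] [ 1.79946210e+02 -8.45976134e-02  5.57389492e+01]
shaft top 1216 142.12199867860397 ((460.61077880859375, 235.0813446044922), 15.074014663696289)
32 35.5 542 59.41531474170601
40 50 2473 61.58432522141834
60 70 3374 61.500881296129435
```

View pics/w3.png

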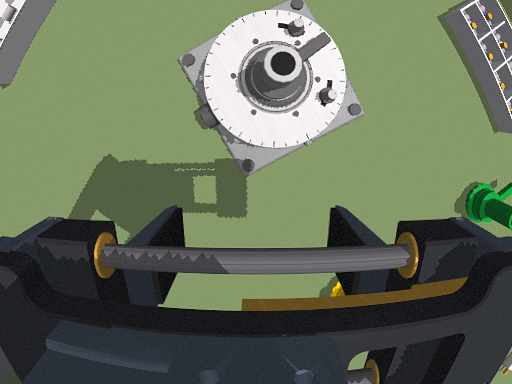

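The spindle stands centred at (278,70), its arm at (315,47) between the pins. Its top is at 142.1 mm (142.75 nominal), and the rim measures 59.4 mm, flush. The axis matches the bore within 0.1 mm, so I am handing in.

```bash
python3 -c "
from workcell import env
print(env.job_done())"
```

```text
the job is handed in; nothing more can be done
None
```

I handed the job in at about 22.5 s; no verdict came back. The spindle is seated with the cup flush, it was pressed with about 21 N and swung gently to both pins (roughly 4–5 N at each), and it was released standing home between them.

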